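# Close the red canister

### The arm

A 6-joint arm with a two-finger parallel gripper is mounted at the origin on the work surface. World frame = base frame: x ahead of the robot, y to its left, z up, the work surface at z = 0. Lengths are in m, angles in degrees, forces in N, time in s.
With the tool pointing down it reaches from about 0.35 to 0.875 m from the base axis. Payload 4.2 kg.
Tool frame: the origin (TCP) lies where the fingers leave the gripper's body, on its centre line; the fingertips stand 70 mm ahead of it and the grasp point (between the pads) lies 51 mm ahead of it; z points along the fingers, y is the direction in which the jaws open and shut (so a half turn about z gives the same grasp; the last joint's range is limited). The gripper opens to 87 mm and grips with 3 to 60 N. Pads are 19 mm wide; open, the fingers measure 117 mm over their backs; the gripper's body (75 mm by 190 mm) begins 51 mm behind the grasp point.
Start: joints at [87.296, 22.042, 0.453, 0, -68.411, -14.817], TCP at [0.188, 0.596, 0.292] pointing down, gripper open.
Joint ranges: [-179.83, 179.83], [-69.29, 118.12], [-61.27, 80.66], [-181.25, 117.63], [-171.15, -9.14], [-177.46, 177.46]. Speed limits (degrees/s): [159.86, 159.86, 180, 180, 180, 180].

### API

Orientations are given as a 3x3 rotation matrix whose columns are the frame's x, y, z axes.
In Python, from station import sense, cams, job gives the robot as it stands. The module is installed in compiled form; this text tells all that it offers.
- The arm moves only by the shell command python3 -m handwheel 'ROWS'. ROWS is JSON, a list of rows, each a list of 5 numbers: the shift along the tool's x, y, z in cm, then the turn about the tool's z in degrees, then the opening, from 0 (shut) to 1 (fully open). A call has 1 to 10 rows; each row shifts and turns the commanded pose from where the row before left it, along the tool's axes as they then stand; what a row does not reach is not made up. A row lasts 1/8 s, in which the tool goes at most 62.5 mm and 10.7 degrees, less where a joint would pass 70% of its speed; a pose out of reach is approached as far as the arm can. A call with a gripper value outside its range is refused whole. The fingers move at their own pace and stop on an object; the grip force is fixed at half the most. Time passes only in rows, so rows that do not move let the fingers close. It gives the time, the measured TCP pose, the force and the opening at its end, in the units of the state.
- sense(): the state, without advancing time (a new reading comes with each control period).
- cams.capture(name): name is "scene" or "top" or "wrist"; returns the picture (420x560x3 uint8, red, green, blue); there is no depth.
- cams.camera_params(name): a dict with "fx", "fy", "cx", "cy" (pixels), "k1" (the pictures are not rectified: a ray, as slopes to the right and down, at radius r is drawn at 1 + k1 r^2 times it, then the intrinsics apply), "origin" and "rotation" of the camera in the world. Camera axes: x right, y down, z forward; pixel columns grow to the right and rows downward; lengths in m; the calibration is good to about 2 mm. A picture is of the moment at which its call begins: read the wrist's pose just before it. camera_params takes no time and is no camera call; for the wrist camera it gives the pose at the moment of the call.
- job.finish_job(): hands the job in, once; it reports no verdict.
The state is a dict: "time_s": time; "joints": joint angles; "joint_velocities": joint speeds; "effort": joint torques, N m; "tcp_pos": TCP position; "ee_rot": TCP orientation; "wrist_force": force on the tool from outside, world axes, zero at the start; "moment": the same for the moment, N m; "gripper_width": opening from 0.0 (shut) to 1.0 (fully open).
Only numpy, scipy, OpenCV 4.12 (cv2) and the standard library are available. Lean on these libraries where they do the work, as an engineer would, in place of code of your own. Each camera call takes 0.05 s, during which the arm holds its last target. There are 200 camera calls.

### The job

Close the open canister that has the red neck with the red screw lid: set the lid level on top of the neck's thread, turn it back anticlockwise until it can drop down into the thread start, then screw it clockwise until it is tight, and let go. Leave the blue lid where it is.

Things in the scene. Friction and masses are not known exactly. Their poses are not given: they have to be found in the camera images.
- red_lid: Loose red screw lid on the counter, 160 g: round cap, 116 mm wide, 30 mm high, open below (24 mm deep inside). On top a grip bar, white stripe, 74 mm long (lid's x), 16 mm thick (y), 30 to 64 mm above the underside: pinch across it. Origin: centre of the underside, z up. A lug inside each bar end (+x, -x; white rim marks), so half turns are equal. Fits the neck with 3 mm play to each side.
- red_lid_lug (a point): Lug at the lid's +x end: its middle, 49.5 mm off axis, 3 mm over the underside. Lid yaw minus jar yaw, + = anticlockwise from above: at -35 to -90 deg (-50 is good) the lugs stand on the thread tops, lid origin 142 mm up. Turned back to within 20 of 0 they are over the gaps: let or push it down 16 mm onto the rim (origin 126). Then clockwise, lugs under the thread, to a hard stop at -67: tight.
- red_jar: White canister, red foot band, red thread on its neck, clamped to the counter, open. Body 116 mm wide, shoulder 120 mm up, neck radius 40 mm, tapering to 36 at the rim, 150 mm up. Origin: centre of the underside, z up. Two thread segments, out to 50 mm radius, flat tops 142 mm up; between them two 70 deg gaps, the thread starts, centred on the jar's +x and -x (black marks on shoulder and side).
- blue_lid: The same lid in blue, loose on the counter, belonging to a like canister with blue thread and blue foot band; leave it alone. Origin and axes as for the red lid. Which lid, and which canister, is on the left or right varies.
There are look-alikes about, which are no part of the job. Leave any brown, green or pink look-alike of the red_lid alone.

How it is judged:
By the outcome, as a careful person would: the job done as asked, in the order asked, and still so for the second after the job is handed in, with the robot touching nothing.
It also fails if it takes over 48 s, if anything falls off the work surface, if the arm or the gripper's body presses on something with over 40 N, if the wrist force passes 120 N, or if a joint passes its speed limit or range.

## Working session

There is one attempt and no reset: what is moved stays moved. The work goes in short steps, Python scripts to look and compute and a shell command to move; the robot and the scene stay as the last step left them, time stands still between calls to the robot, and variables do not carry over. Pictures are saved under pics/ and viewed, about 8 in all and at most 12, crops included, and the job is handed in when it is done.

```bash
mkdir -p pics; python3 - <<'E'
from station import sense,cams
import cv2,numpy as np
s=sense();print(s['time_s'],s['tcp_pos'],np.round(s['ee_rot'],3).tolist(),s['wrist_force'],s['gripper_width'])
for n in('scene','top'):
    im=cams.capture(n);cv2.imwrite(f'pics/{n}0.png',im[:,:,::-1])
    p=cams.camera_params(n);print(n,{k:np.round(v,4).tolist() for k,v in p.items()})
E
```

```text
0.0 [0.18800679 0.59557311 0.29115042] [[0.954, -0.301, -0.001], [-0.301, -0.954, -0.002], [0.0, 0.002, -1.0]] [-1.24055977 -0.23182078  0.32311546] 0.999305209520411
scene {'fx': 470.4794, 'fy': 470.4794, 'cx': 274.6929, 'cy': 218.9063, 'k1': -0.1612, 'origin': [0.8779, -0.5545, 0.7117], 'rotation': [[0.7844, 0.4283, -0.4487], [0.6201, -0.5245, 0.5834], [0.0146, -0.7359, -0.677]]}
top {'fx': 395.47, 'fy': 395.47, 'cx': 281.4047, 'cy': 216.4846, 'k1': -0.1055, 'origin': [0.3598, 0.0019, 1.0693], 'rotation': [[0.0146, -0.9967, 0.0803], [-0.9999, -0.0143, 0.0047], [-0.0035, -0.0803, -0.9968]]}
```

View pics/scene0.png

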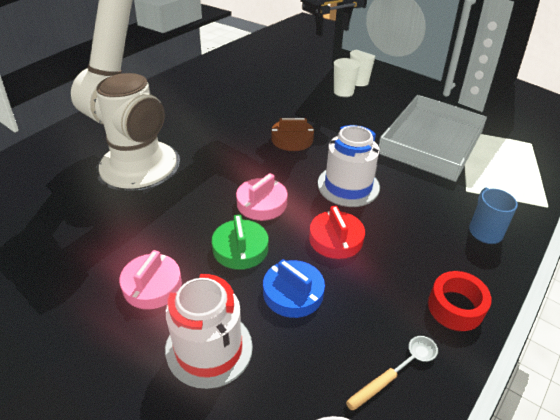

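View pics/top0.png

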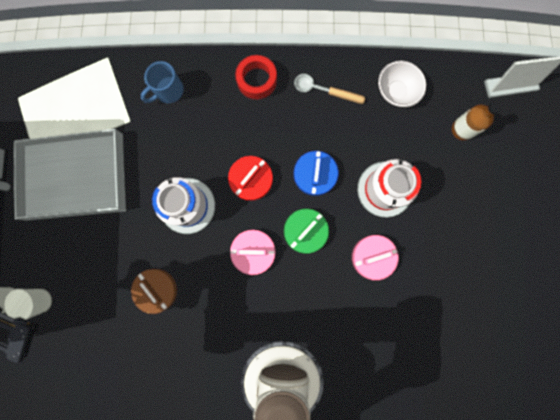

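The scene picture shows these possible red_lid look-alikes:
- Red lid with bar at scene (337,232) / top (250,178). This is my choice.
- Red ring with no bar, top (255,77).
- Pink lids, top (253,252) and (375,258).
- Green lid, top (306,231).
- Brown lid, top (153,291).
- Blue lid, top (316,172).

The red jar is at top (388,188) and the blue jar at (180,203).

```bash
cat > h.py <<'E'
import numpy as np,cv2
from station import sense,cams
def ray(p,px):
    K=np.array([[p['fx'],0,p['cx']],[0,p['fy'],p['cy']],[0,0,1]],float)
    u=np.array(px,float).reshape(-1,2);d=(u-[p['cx'],p['cy']])/[p['fx'],p['fy']]
    s=d.copy()
    for _ in range(20): s=d/(1+p['k1']*(s**2).sum(1,keepdims=True))
    return np.c_[s,np.ones(len(s))]@np.array(p['rotation']).T
def onz(p,px,z):
    r=ray(p,px);o=np.array(p['origin']);return o+r*((z-o[2])/r[:,2:])
def proj(p,X):
    c=(np.array(X).reshape(-1,3)-p['origin'])@np.array(p['rotation']);s=c[:,:2]/c[:,2:]
    s=s*(1+p['k1']*(s**2).sum(1,keepdims=True));return s*[p['fx'],p['fy']]+[p['cx'],p['cy']]
def redm(im):
    h=cv2.cvtColor(im,cv2.COLOR_RGB2HSV);return (((h[...,0]<6)|(h[...,0]>174))&(h[...,1]>190)&(h[...,2]>90)).astype(np.uint8)
def darkm(im): return (im.max(2)<50).astype(np.uint8)
def whitem(im): return ((im.min(2)>150)).astype(np.uint8)
E
python3 - <<'E'
from h import *
p=cams.camera_params('top');im=cv2.imread('pics/top0.png')[:,:,::-1].copy()
m=redm(im);n,l,st,c=cv2.connectedComponentsWithStats(m)
for i in range(1,n):
    if st[i,4]>20: print(st[i],c[i])
# lid
x0,y0=220,148
sub=whitem(im)[y0:y0+60,x0:x0+60];n,l,st,c=cv2.connectedComponentsWithStats(sub)
for i in range(1,n):
    if st[i,4]>8:
        pts=np.argwhere(l==i)[:,::-1]+[x0,y0];w=onz(p,pts,.064)[:,:2];mu=w.mean(0);e,v=np.linalg.eigh(np.cov(w.T))
        a=(w-mu)@v[:,1];print('white',st[i,4],c[i]+[x0,y0],mu,np.degrees(np.arctan2(v[1,1],v[0,1]))%180,np.ptp(a),np.ptp((w-mu)@v[:,0]))
# disc of lid: red + white hull
mm=(m|whitem(im))[y0:y0+60,x0:x0+60];cs,_=cv2.findContours(mm,0,1);k=max(cs,key=cv2.contourArea).reshape(-1,2)+[x0,y0]
w=onz(p,k,.02)[:,:2].astype(np.float32);print('disc',cv2.minEnclosingCircle(w))
a=cv2.resize(im[148:208,215:285],None,fx=6,fy=6,interpolation=2);b=cv2.resize(im[145:225,345:435],None,fx=4.5,fy=4.5,interpolation=2)
b=cv2.resize(b,(405,360));q=cv2.imread('pics/scene0.png')
cv2.imwrite('pics/c1.png',np.hstack([a[:,:390],b])[:,:,::-1])
E
```

```text
[236  56  41  43 942] [255.84501062  75.81422505]
[ 228  156   45   45 1305] [250.35249042 178.07739464]
[379 164  12  30  68] [382.89705882 178.30882353]
[407 167  15  32 115] [416.31304348 181.90434783]
white 20 [261.35 162.9 ] [0.57895867 0.06050378] 127.21192850077013 0.013493863400483157 0.009461494956294468
white 81 [248.39506173 175.02469136] [0.5467735 0.0932816] 142.21473968277056 0.06062016865224372 0.009202225840149028
white 18 [238.33333333 190.94444444] [0.50500081 0.11824355] 141.09185720999 0.012837177552181072 0.009309304443597344
disc ((0.5474100708961487, 0.09175176918506622), 0.06122533604502678)
```

View pics/c1.png

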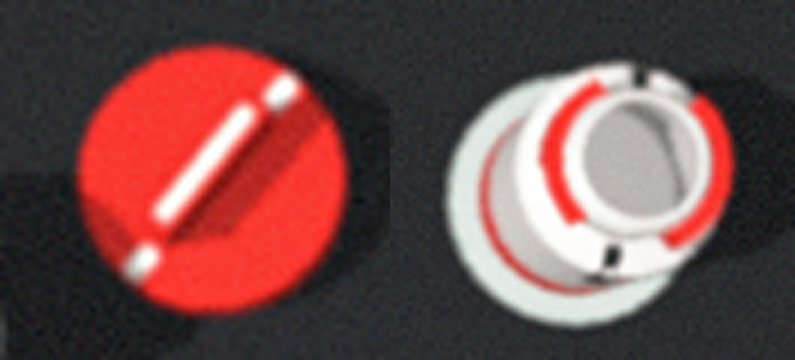

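Crop: the chosen lid is red with a white-striped bar and rim marks. The red-thread jar has black shoulder marks at about top (401,162) and (394,202). Next I'll move over the lid and measure the jar from the existing pictures.

```bash
python3 -m handwheel '[[4.94,3.72,0,0,1],[4.94,3.72,0,0,1],[4.94,3.72,0,0,1],[4.94,3.72,0,0,1],[4.94,3.72,0,0,1],[4.94,3.72,0,0,1],[4.94,3.72,0,0,1],[4.94,3.72,0,0,1],[4.94,3.72,0,0,1],[4.94,3.72,0,0,1]]'; python3 -m handwheel '[[0,0,0,10.25,1],[0,0,0,10.25,1],[0,0,0,0,1]]'
python3 - <<'E'
from h import *
s=sense();print(s['tcp_pos'],np.round(s['joints'],1),s['wrist_force'])
p=cams.camera_params('wrist');print({k:np.round(v,3).tolist() for k,v in p.items()})
im=cams.capture('wrist');cv2.imwrite('pics/w1.png',im[:,:,::-1])
t=cams.camera_params('top')
w=onz(t,[[400.8,162.1],[394.3,201.9]],.12);print('jar marks',w,w.mean(0),np.degrees(np.arctan2(*(w[0]-w[1])[1::-1])))
print('rim',onz(t,[[400.1,179.9]],.15))
# red threads
i0=cv2.imread('pics/top0.png')[:,:,::-1].copy();m=redm(i0)[160:205,370:425];k=np.argwhere(m)[:,::-1]+[370,160];q=onz(t,k,.142)[:,:2]
print('thread outer',cv2.minEnclosingCircle(q.astype(np.float32)))
E
```

```text
time_s: 1.35
tcp_pos: [0.548, 0.0907, 0.292]
ee_rot: [[0.954, -0.301, -0.0], [-0.301, -0.954, 0.0], [-0.0, 0.0, -1.0]]
wrist_force: [1.1, 0.8, 0.2]
gripper_width: 1.002
time_s: 1.72
tcp_pos: [0.5471, 0.0922, 0.2917]
ee_rot: [[0.789, -0.615, -0.001], [-0.615, -0.789, -0.0], [-0.001, 0.001, -1.0]]
wrist_force: [0.5, 0.1, 0.3]
gripper_width: 1.001
[0.54706066 0.09216978 0.29172092] [ 26.3  15.3  -9.6  -0.  -65.2  25.8] [0.53169796 0.11930633 0.27832318]
{'fx': 355.833, 'fy': 355.833, 'cx': 281.807, 'cy': 210.335, 'k1': -0.022, 'origin': [0.613, 0.04, 0.384], 'rotation': [[-0.615, -0.752, -0.236], [-0.788, 0.588, 0.183], [0.002, 0.299, -0.954]]}
jar marks [[ 0.5747934  -0.28559342  0.12      ]
 [ 0.47581748 -0.26792974  0.12      ]] [ 0.52530544 -0.27676158  0.12      ] -10.118734989714895
rim [[ 0.52494695 -0.27406107  0.15      ]]
thread outer ((0.5243613123893738, -0.2765022814273834), 0.051345862448215485)
```

View pics/w1.png

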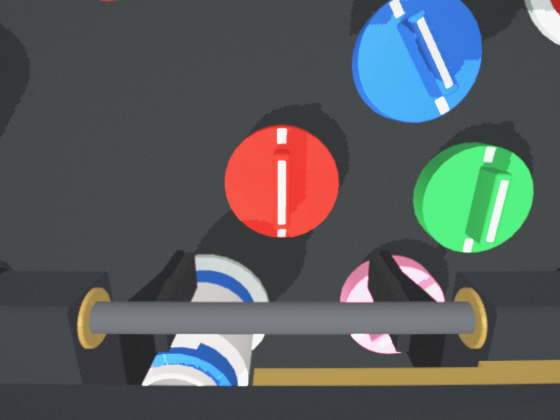

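The wrist view shows the red lid bar at (282,191), vertical and aligned with the tool's x axis. The blue jar's foot is at lower left (220,290), so its clearance to the gripper body needs a check.

```bash
python3 - <<'E'
from h import *
s=sense();p=cams.camera_params('wrist');t=cams.camera_params('top');R=np.array(s['ee_rot']);T=s['tcp_pos']
im=cv2.imread('pics/w1.png')[:,:,::-1].copy()
m=redm(im);x0,y0,x1,y1=215,115,350,245
mm=((m|whitem(im))[y0:y1,x0:x1]);cs,_=cv2.findContours(mm,0,1);k=max(cs,key=cv2.contourArea).reshape(-1,2)+[x0,y0]
print('disc',cv2.minEnclosingCircle(onz(p,k,.015)[:,:2].astype(np.float32)))
n,l,st,c=cv2.connectedComponentsWithStats(whitem(im)[y0:y1,x0:x1])
for i in range(1,n):
    if st[i,4]>20:
        k=np.argwhere(l==i)[:,::-1]+[x0,y0]
        z=.064 if st[i,4]>300 else .03
        w=onz(p,k,z)[:,:2];mu=w.mean(0);e,v=np.linalg.eigh(np.cov(w.T))
        print(st[i],z,mu,np.degrees(np.arctan(v[1,1]/v[0,1])),np.ptp((w-mu)@v[:,1]),'tool',R.T@(np.r_[mu,0]-np.r_[T[:2],0]))
b=onz(t,[[184,205]],0)[0];r=onz(t,[[175.5,199]],.15)[0];print('bluejar',b,r,'tool',R.T@(r-T))
E
```

```text
disc ((0.5493354797363281, 0.09001243114471436), 0.05583120509982109)
[ 62  13  10  16 149] 0.03 [0.58646833 0.06156143] -41.37629107898939 0.014859504919287931 tool [ 5.00653668e-02  1.99708541e-04 -2.17423561e-05]
[ 63  45   8  65 514] 0.064 [0.54788868 0.0913791 ] -37.911137341133056 0.06129307155303628 tool [ 1.30610189e-03  3.29460148e-04 -3.62113144e-07]
[ 63 114   8   8  62] 0.03 [0.50614778 0.12384657] -62.74615554910339 0.01034685723736535 tool [-5.15752520e-02  3.06776871e-04  2.27222482e-05]
bluejar [0.4736576 0.2742099 0.       ] [0.47167593 0.25690059 0.15      ] tool [-0.16037792 -0.0836887   0.14190211]
```

Clear of the blue jar by about 65 mm. Descend and grip.

```bash
python3 -m handwheel '[[0.05,0,6,0,1],[0,0,6,0,1],[0,0,5,0,1],[0,0,1.8,0,1],[0,0,0,0,1],[0,0,0,0,0],[0,0,0,0,0],[0,0,0,0,0],[0,0,0,0,0],[0,0,0,0,0]]'; python3 -m handwheel '[[0,0,-2,0,0],[0,0,-6,0,0],[0,0,-6,0,0],[0,0,-6,0,0],[0,0,0,0,0],[0,0,0,0,0]]'
```

```text
time_s: 3.02
tcp_pos: [0.5476, 0.0922, 0.1044]
ee_rot: [[0.788, -0.616, 0.0], [-0.616, -0.788, 0.0], [0.0, -0.0, -1.0]]
wrist_force: [-0.1, -0.0, 0.4]
gripper_width: 0.516
time_s: 3.78
tcp_pos: [0.5471, 0.0921, 0.3039]
ee_rot: [[0.788, -0.616, -0.001], [-0.616, -0.788, 0.0], [-0.001, 0.0, -1.0]]
wrist_force: [-0.4, -0.1, -0.5]
gripper_width: 0.007
```

The fingers close more slowly than I assumed, so I lifted too early and they shut above the lid without gripping it. I'll reopen and check that the lid hasn't moved before trying again.

```bash
python3 -m handwheel '[[0,0,0,0,0.6],[0,0,0,0,0.6],[0,0,0,0,0.6],[0,0,0,0,0.6],[0,0,0,0,0.6],[0,0,0,0,0.6],[0,0,0,0,0.6]]'; python3 - <<'E'
from h import *
s=sense();p=cams.camera_params('wrist');R=np.array(s['ee_rot']);T=s['tcp_pos']
im=cams.capture('wrist');x0,y0,x1,y1=215,115,350,245
n,l,st,c=cv2.connectedComponentsWithStats(whitem(im)[y0:y1,x0:x1])
for i in range(1,n):
    if st[i,4]>20:
        k=np.argwhere(l==i)[:,::-1]+[x0,y0];z=.064 if st[i,4]>300 else .03
        w=onz(p,k,z)[:,:2];mu=w.mean(0);print(st[i],z,'tool',R.T@(np.r_[mu,0]-np.r_[T[:2],0]))
print(s['gripper_width'])
E
```

```text
time_s: 4.65
tcp_pos: [0.5476, 0.0922, 0.3043]
ee_rot: [[0.788, -0.616, 0.0], [-0.616, -0.788, 0.0], [0.0, -0.0, -1.0]]
wrist_force: [-0.2, 0.4, -0.1]
gripper_width: 0.59
[ 63  13   9  15 134] 0.03 tool [4.94055066e-02 6.74777516e-04 2.52156293e-06]
[ 63  44   8  62 494] 0.064 tool [7.29011046e-04 1.68061947e-04 2.21196521e-08]
[ 63 110   9   8  63] 0.03 tool [-5.15708627e-02  2.80542960e-04 -2.72606527e-06]
0.5898321037799052
```

Lid is unmoved and still centred under the tool.

```bash
python3 -m handwheel '[[0,0,6,0,0.6],[0,0,6,0,0.6],[0,0,6,0,0.6],[0,0,2.1,0,0.6],[0,0,0,0,0],[0,0,0,0,0],[0,0,0,0,0],[0,0,0,0,0],[0,0,0,0,0],[0,0,0,0,0]]'; python3 -m handwheel '[[0,0,0,0,0],[0,0,0,0,0],[0,0,0,0,0],[0,0,0,0,0]]'
```

```text
time_s: 5.95
tcp_pos: [0.5477, 0.0922, 0.1035]
ee_rot: [[0.788, -0.616, 0.0], [-0.616, -0.788, 0.0], [0.0, -0.0, -1.0]]
wrist_force: [0.4, -1.0, 2.2]
gripper_width: 0.18
time_s: 6.45
tcp_pos: [0.5477, 0.0922, 0.1035]
ee_rot: [[0.788, -0.616, 0.0], [-0.616, -0.788, 0.0], [0.0, -0.0, -1.0]]
wrist_force: [-0.8, 0.9, 3.0]
gripper_width: 0.183
```

```bash
python3 -m handwheel '[[0,0,-3,0,0],[0,0,-6,0,0],[0,0,-6,0,0],[0,0,-6,0,0],[0,0,-3.65,0,0],[0,0,0,10.4,0],[0,0,0,10.4,0],[0,0,0,10.4,0],[0,0,0,10.4,0],[0,0,0,10.4,0]]'; python3 -m handwheel '[[5.4,0.45,0,0,0],[5.4,0.45,0,0,0],[5.4,0.45,0,0,0],[5.4,0.45,0,0,0],[5.3,0.45,0,0,0],[0,0,0,0,0],[0,0,0,0,0]]'
python3 - <<'E'
from h import *
s=sense();p=cams.camera_params('wrist');print(s['tcp_pos'],np.round(s['joints'],1),p['origin'])
im=cams.capture('wrist');cv2.imwrite('pics/w2.png',im[:,:,::-1])
E
```

```text
time_s: 7.7
tcp_pos: [0.5472, 0.0922, 0.3485]
ee_rot: [[-0.007, -1.0, -0.002], [-1.0, 0.007, -0.0], [0.0, 0.002, -1.0]]
wrist_force: [0.7, 0.1, -1.4]
gripper_width: 0.185
time_s: 8.57
tcp_pos: [0.5247, -0.1767, 0.3488]
ee_rot: [[-0.001, -1.0, -0.002], [-1.0, 0.001, 0.001], [-0.001, 0.002, -1.0]]
wrist_force: [0.3, 1.4, -0.8]
gripper_width: 0.181
[ 0.52469335 -0.17670903  0.34878476] [ -1.9  13.1  -4.2  -0.  -72.8   1.8] [ 0.52585204 -0.2602321   0.44103185]
```

View pics/w2.png

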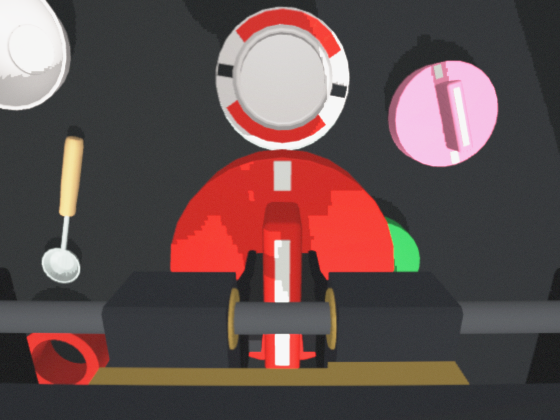

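The wrist view shows the jar fully visible around (283,78), with black marks at (225,71) and (339,91). The lid is held with its bar centred in the jaws and its rim mark at (282,176).

```bash
python3 - <<'E'
from h import *
from scipy.optimize import least_squares
s=sense();p=cams.camera_params('wrist');R=np.array(s['ee_rot']);T=s['tcp_pos']
im=cv2.imread('pics/w2.png')[:,:,::-1].copy()
def fit(w,tag):
    f=lambda q:np.hypot(*(w-q[:2]).T)-q[2]
    r=least_squares(f,[*w.mean(0),.05],loss='soft_l1',f_scale=.001);print(tag,r.x,'rms',np.sqrt(np.mean(f(r.x)**2)),len(w));return r.x
x0,y0,x1,y1=210,2,356,148
m=redm(im)[y0:y1,x0:x1];n,l,st,c=cv2.connectedComponentsWithStats(m)
k=[]
W=[]
for i in range(1,n):
    if st[i,4]>200: k.append(np.argwhere(l==i)[:,::-1]+[x0,y0]);print(st[i])
k=np.vstack(k);w=onz(p,k,.142)[:,:2];c0=np.array(p['origin'][:2])
# outer edge: max radius per angle about rough center
ctr=onz(p,[[283,79]],.142)[0,:2]
d=w-ctr;a=np.degrees(np.arctan2(d[:,1],d[:,0]))//4;r=np.hypot(*d.T)
o=np.array([w[a==v][r[a==v].argmax()] for v in np.unique(a) if (a==v).sum()>8]);fit(o,'thread outer z.142')
# shoulder+all white outer silhouette at z .12 r58
al=((whitem(im)|redm(im))[y0:y1,x0:x1]);cs,_=cv2.findContours(al,0,1);kk=max(cs,key=cv2.contourArea).reshape(-1,2)+[x0,y0]
kk=kk[(kk[:,1]<140)&(kk[:,1]>3)];q=fit(onz(p,kk,.12)[:,:2],'outer z.12')
g=darkm(im)[y0:y1,x0:x1];n,l,st,c=cv2.connectedComponentsWithStats(g);mk=[]
for i in range(1,n):
    cc=c[i]+[x0,y0]
    if 20<st[i,4]<400 and np.hypot(*(cc-[283,79]))<66: w=onz(p,[cc],.12)[0];print('mark',st[i,4],cc,w,np.degrees(np.arctan2(*(w[:2]-q[:2])[::-1])),np.hypot(*(w[:2]-q[:2])));mk.append(w)
if len(mk)==2: d=mk[0]-mk[1];print(np.degrees(np.arctan(d[1]/d[0])),(mk[0]+mk[1])/2)
# held lid: stripe+rim mark at their heights
zl=T[2]-.1035
a=onz(p,[[282,176]],zl+.03)[0];print('lid mark tool',R.T@(a-T))
e=onz(p,[[282,150]],zl+.03)[0];print('lid top front edge tool (58 exp)',R.T@(e-T))
pr=proj(p,[T+R@np.array([0,0,.051])]);print(pr)
E
```

```text
[  28    8  102   46 1401]
[  18  100   96   40 1099]
thread outer z.142 [ 0.52529703 -0.27551904  0.0489348 ] rms 0.00021935448240487673 56
outer z.12 [ 0.52500868 -0.27445815  0.05646115] rms 0.003682779728170765 351
mark 113 [224.75221239  70.        ] [ 0.57380486 -0.28364972  0.12      ] -10.667617032036038 0.049654322369566226
lid mark tool [ 0.04883065 -0.0009426   0.07346885]
lid top front edge tool (58 exp) [ 0.06109974 -0.00093574  0.07346128]
[[284.18310466 291.76528613]]
```

```bash
python3 -m handwheel '[[4.95,-0.02,0,0,0],[4.95,-0.02,0,0,0],[0,0,0,-10,0],[0,0,0,-10,0],[0,0,0,-10,0],[0,0,4,0,0],[0,0,3,0,0],[0,0,1.5,0,0],[0,0,0,0,0],[0,0,0,0,0]]'; python3 - <<'E'
from h import *
print(sense()['tcp_pos'],np.round(sense()['joints'],1))
a=cams.capture('top')[140:230,345:435];b=cams.capture('scene')[215:395,125:305]
cv2.imwrite('pics/c2.png',np.hstack([cv2.resize(a,(396,396),interpolation=2),cv2.resize(b,(396,396),interpolation=2)])[:,:,::-1])
E
```

```text
time_s: 9.88
tcp_pos: [0.5263, -0.2757, 0.2663]
ee_rot: [[0.5, -0.866, 0.003], [-0.866, -0.5, -0.001], [0.002, -0.002, -1.0]]
wrist_force: [0.2, -0.1, -1.6]
gripper_width: 0.183
[ 0.52632612 -0.27570128  0.26625734] [-12.   20.1  -6.4   0.  -63.3  42. ]
```

View pics/c2.png

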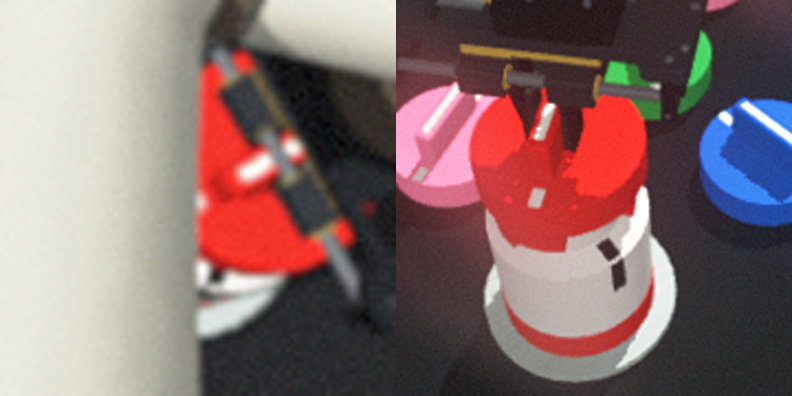

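The left half (top view, partly hidden by the arm) and the right half (scene view) show the lid centred over the jar and level. Lowering it.

```bash
python3 -m handwheel '[[-0.03,0.05,0.7,0,0],[0,0,0.6,0,0],[0,0,0,0,0]]'; python3 -m handwheel '[[0,0,0.3,0,0],[0,0,0.3,0,0],[0,0,0,0,0]]';python3 -m handwheel '[[0,0,0.15,0,0],[0,0,0,0,0]]'
```

```text
time_s: 10.35
tcp_pos: [0.5243, -0.2757, 0.2509]
ee_rot: [[0.499, -0.866, -0.002], [-0.866, -0.499, 0.001], [-0.001, 0.001, -1.0]]
wrist_force: [0.4, 0.2, -0.6]
gripper_width: 0.181
time_s: 10.72
tcp_pos: [0.5248, -0.2757, 0.2457]
ee_rot: [[0.5, -0.866, -0.0], [-0.866, -0.5, -0.0], [-0.0, 0.0, -1.0]]
wrist_force: [0.5, 0.0, -1.4]
gripper_width: 0.182
time_s: 10.98
tcp_pos: [0.5248, -0.2758, 0.2454]
ee_rot: [[0.5, -0.866, 0.001], [-0.866, -0.5, -0.001], [0.001, -0.0, -1.0]]
wrist_force: [-2.1, 1.9, 4.9]
gripper_width: 0.183
```

Contact at 0.2454, so the lid underside is at 142 mm and the lugs are standing on the thread tops. Turn back anticlockwise by 50°.

```bash
python3 -m handwheel '[[0,0,0.05,-10,0],[0,0,0,-10,0],[0,0,0,-10,0],[0,0,0,-10,0],[0,0,0,-10,0],[0,0,0,0,0],[0,0,0,0,0]]'
```

```text
time_s: 11.85
tcp_pos: [0.5248, -0.2758, 0.2434]
ee_rot: [[0.984, -0.177, -0.0], [-0.177, -0.984, 0.0], [-0.0, -0.0, -1.0]]
wrist_force: [-0.5, -0.1, -1.6]
gripper_width: 0.182
```

```bash
python3 -m handwheel '[[0,0,0.4,0,0],[0,0,0.3,0,0],[0,0,0,0,0]]'; python3 -c "
from station import sense;s=sense();print(s['moment'])"
```

```text
time_s: 12.22
tcp_pos: [0.5246, -0.2757, 0.2362]
ee_rot: [[0.985, -0.174, -0.001], [-0.174, -0.985, 0.0], [-0.001, -0.0, -1.0]]
wrist_force: [0.2, 1.0, -1.8]
gripper_width: 0.181
[ 0.02409381  0.04077947 -0.0002474 ]
```

```bash
python3 -m handwheel '[[0,0,0.3,0,0],[0,0,0.3,0,0],[0,0,0,0,0]]'; python3 -m handwheel '[[0,0,0.15,0,0],[0,0,0,0,0]]'; python3 -c "
from station import sense;s=sense();print(s['moment'])"
```

```text
time_s: 12.6
tcp_pos: [0.5246, -0.2757, 0.2303]
ee_rot: [[0.985, -0.174, -0.001], [-0.174, -0.985, 0.0], [-0.001, -0.0, -1.0]]
wrist_force: [-1.6, 0.1, -0.9]
gripper_width: 0.182
time_s: 12.85
tcp_pos: [0.5249, -0.2758, 0.2295]
ee_rot: [[0.985, -0.174, 0.0], [-0.174, -0.985, -0.0], [0.0, 0.0, -1.0]]
wrist_force: [-0.4, 0.6, -1.4]
gripper_width: 0.182
[-0.04046656  0.0551389   0.04766956]
```

```bash
python3 -m handwheel '[[0,0,0.1,0,0],[0,0,0,0,0]]'
```

```text
time_s: 13.1
tcp_pos: [0.5249, -0.2758, 0.2294]
ee_rot: [[0.985, -0.174, 0.001], [-0.174, -0.985, -0.001], [0.001, 0.0, -1.0]]
wrist_force: [-1.6, 1.9, 4.8]
gripper_width: 0.181
```

Seated on the rim (underside 126 mm). Screw clockwise.

```bash
python3 -m handwheel '[[0,0,-0.05,10,0],[0,0,0,10,0],[0,0,0,10,0],[0,0,0,10,0],[0,0,0,10,0],[0,0,0,8,0],[0,0,0,0,0]]';python3 -c "
from station import sense;s=sense();print(s['moment'])"; python3 -m handwheel '[[0,0,0,4,0],[0,0,0,4,0],[0,0,0,0,0]]';python3 -c "
from station import sense;s=sense();print(s['moment'])"
```

```text
time_s: 13.98
tcp_pos: [0.5252, -0.2761, 0.2293]
ee_rot: [[0.376, -0.927, 0.002], [-0.927, -0.376, -0.001], [0.001, -0.001, -1.0]]
wrist_force: [-0.4, 0.3, 3.3]
gripper_width: 0.182
[ 0.04352426  0.04236217 -0.09614837]
time_s: 14.35
tcp_pos: [0.5246, -0.276, 0.2293]
ee_rot: [[0.245, -0.97, -0.0], [-0.97, -0.245, -0.001], [0.001, 0.001, -1.0]]
wrist_force: [-2.5, 0.4, 5.2]
gripper_width: 0.186
[-0.07306223  0.75247679  0.11282676]
```

```bash
python3 -m handwheel '[[0,0,0,3,0],[0,0,0,0,0]]';python3 -c "
from station import sense;s=sense();print(s['moment'])"; python3 -m handwheel '[[0,0,0,3,0],[0,0,0,0,0]]';python3 -c "
from station import sense;s=sense();print(s['moment'])"
```

```text
time_s: 14.6
tcp_pos: [0.5245, -0.2761, 0.2294]
ee_rot: [[0.196, -0.981, -0.001], [-0.981, -0.196, -0.001], [0.001, 0.001, -1.0]]
wrist_force: [-2.7, -0.4, 5.4]
gripper_width: 0.185
[-0.14732743  0.94030225  0.77599102]
time_s: 14.85
tcp_pos: [0.5245, -0.2763, 0.2294]
ee_rot: [[0.144, -0.99, -0.001], [-0.99, -0.144, -0.002], [0.001, 0.001, -1.0]]
wrist_force: [-2.4, -2.2, 4.6]
gripper_width: 0.196
[-0.54907078  0.89972182  0.92169644]
```

The moment is rising to 0.9 N·m and the bar is twisting in the pads (opening up from 0.182 to 0.196) at a yaw of about -79 to -82°. That is the hard stop. Release and rise.

```bash
python3 -m handwheel '[[0,0,0,0,0.7],[0,0,0,0,0.7],[0,0,0,0,0.7],[0,0,0,0,0.7],[0,0,0,0,0.7],[0,0,0,0,0.7]]'; python3 -m handwheel '[[0,0,-2,0,0.7],[0,0,-4,0,0.7],[0,0,-6,0,0.7],[-4,0,-3,0,0.7],[-5,0,0,0,0.7],[0,0,0,0,0.7],[0,0,0,0,0.7]]'
python3 - <<'E'
from h import *
s=sense();p=cams.camera_params('wrist');im=cams.capture('wrist');b=cams.capture('scene')
cv2.imwrite('pics/w3.png',np.hstack([cv2.resize(im,(400,300)),cv2.resize(b[190:400,90:370],(400,300))])[:,:,::-1]);cv2.imwrite('pics/w3full.png',im[:,:,::-1])
m=whitem(im);n,l,st,c=cv2.connectedComponentsWithStats(m)
for i in range(1,n):
    if 40<st[i,4]<3000:
        z=.19 if st[i,4]>600 else .156
        k=np.argwhere(l==i)[:,::-1];w=onz(p,k,z)[:,:2];mu=w.mean(0)
        if np.hypot(*(mu-[.525,-.276]))<.07:
            e,v=np.linalg.eigh(np.cov(w.T));print(st[i],z,mu,np.degrees(np.arctan(v[1,1]/v[0,1])))
E
```

```text
time_s: 15.6
tcp_pos: [0.5248, -0.2757, 0.2287]
ee_rot: [[0.139, -0.99, 0.0], [-0.99, -0.139, 0.0], [-0.0, -0.0, -1.0]]
wrist_force: [0.6, -0.0, 0.2]
gripper_width: 0.685
time_s: 16.48
tcp_pos: [0.5123, -0.1866, 0.3788]
ee_rot: [[0.139, -0.99, 0.0], [-0.99, -0.139, -0.0], [0.0, -0.0, -1.0]]
wrist_force: [-0.7, -0.3, -1.2]
gripper_width: 0.702
[270  18  12  20 193] 0.156 [ 0.5371881  -0.32380925] -76.82845024915825
[274  47  18  85 774] 0.19 [ 0.52520395 -0.27727459] -75.50218639310329
[284 141  11  17 167] 0.156 [ 0.51266162 -0.22887862] -75.42061948910907
```

View pics/w3.png

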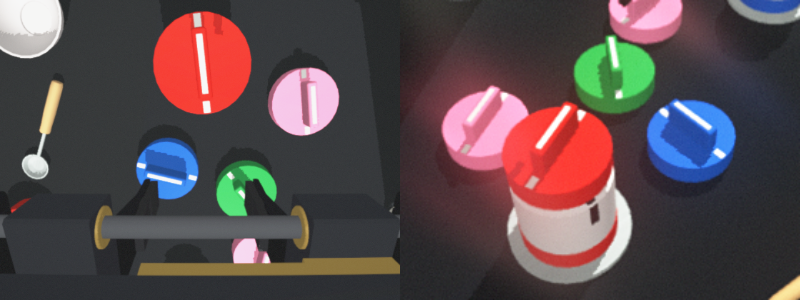

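The lid is on, level and released, with its yaw at -75.5°. I'll refine the jar yaw from w2 to confirm it is at the -67° stop.

```bash
python3 - <<'E'
from h import *
im=cv2.imread('pics/w2.png')[:,:,::-1].copy()
# wrist camera pose at w2: tcp-relative transform is constant; rebuild from present
s=sense();p=cams.camera_params('wrist');R=np.array(s['ee_rot']);T=np.array(s['tcp_pos'])
Rc=R.T@np.array(p['rotation']);oc=R.T@(np.array(p['origin'])-T)
R2=np.array([[-.001,-1,-.002],[-1,.001,.001],[-.001,.002,-1]]);T2=np.array([.5247,-.1767,.3488])
p=dict(p,rotation=R2@Rc,origin=T2+R2@oc)
C=np.array([.5253,-.2755]);m=redm(im);m[150:]=0
yy,xx=np.nonzero(m);w=onz(p,np.c_[xx,yy],.142)[:,:2]-C;r=np.hypot(*w.T);w=w[(r>.043)&(r<.052)]
a=np.sort(np.degrees(np.arctan2(w[:,1],w[:,0])));g=np.diff(np.r_[a,a[0]+360])
for i in np.argsort(g)[-2:]: print('gap',g[i],'centre',a[i]+g[i]/2)
for b in ([218,62,234,80],[330,82,348,100]):
    g=255-im[b[1]:b[3],b[0]:b[2]].max(2).astype(float);g[g<150]=0;Y,X=np.nonzero(g);px=[X.mean()+b[0],Y.mean()+b[1]];q=onz(p,[px],.12)[0];print(px,q)
E
```

```text
gap 69.44633560495626 centre 170.60080521741213
gap 71.14571589099405 centre -10.047638194821232
[np.float64(224.7289156626506), np.float64(70.07228915662651)] [ 0.57306558 -0.28418855  0.12      ]
[np.float64(338.5592105263158), np.float64(90.70394736842105)] [ 0.47619938 -0.26742481  0.12      ]
```

```bash
python3 -c "
from station import job,sense;print(sense()['time_s'],sense()['wrist_force']);print(job.finish_job())"
```

```text
16.575 [ 0.17952653 -0.06922375  0.50130789]
the job is handed in; nothing more can be done
None
```

The red lid is screwed onto the red-necked canister and released. I handed the job in at 16.6 s with the gripper clear of everything.

**What I did:**
- **Setting on:** I set the lid on the thread tops with its underside at 142 mm, about 50° clockwise of the thread start.
- **Dropping in:** I turned it back 50° anticlockwise and lowered it to the rim at 126 mm.
- **Tightening:** I turned it clockwise until the moment rose from near 0 to about 0.9 N·m and the bar began to twist in the pads, which I took as the hard stop.

**Last checks:** The final pictures show the lid level and centred within about 1.5 mm, and the blue lid was not handled.

**What disagreed or failed:**
- **Lid angle:** From the camera, the lid sits at about -65.7° relative to the canister (lid -75.5°, canister about -9.7°). The nominal stop is -67°. I put the difference, about 1°, down to measuring error given the clear rise in moment, and did not re-tighten to prove it.
- **First grasp:** I lifted before the fingers had closed. The lid had not moved, and I gripped it on the second try.

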